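Hang the webcam on the laptop's reclined lid

ROBOT

A 6-joint arm with a two-finger parallel gripper is mounted at the origin on the work surface. World frame = base frame: x ahead of the robot, y to its left, z up, the work surface at z = 0. Lengths are in m, angles in rad, forces in N, time in s.
With the tool pointing down it reaches from about 0.275 to 0.725 m from the base axis. Payload 5.6 kg.
Tool frame: the origin (TCP) lies between the finger pads; the fingertips stand 17 mm ahead of it and the grasp point (between the pads) lies 2 mm behind it; z points along the fingers, y is the direction in which the jaws open and shut (so a half turn about z gives the same grasp; the last joint's range is limited). The gripper opens to 85 mm and grips with 20 to 120 N. Pads are 22 mm wide; open, the fingers measure 114 mm over their backs; the gripper's body (76 mm by 85 mm) begins 54 mm behind the grasp point. The pads swing forward as they close: fully open they stand 13 mm farther back than shut.
Start: joints at [-0.833, 0.255, 0.108, 0, -1.424, -0.285], TCP at [0.241, -0.495, 0.248] pointing down, gripper open.
Joint ranges: [-2.95, 2.95], [-1.21, 1.97], [-1.09, 1.5], [-2.87, 1.71], [-2.94, -0.07], [-3.05, 3.05]. Speed limits (rad/s): [2.57, 2.57, 3.14, 3.14, 3.14, 3.14].

INTERFACE

Orientations are given as a unit quaternion [w, x, y, z].
In Python, from station import robot gives the robot as it stands. Calls block until the motion is done:
- robot.move_ptp(position, orientation): joint-space move of the TCP to a pose.
- robot.line_to(position, orientation=None, velocity=0.15): straight line of the TCP; orientation=None keeps the orientation; velocity is the mean speed in m/s.
- robot.movej(angles): joint-space move.
- robot.grip(opening, strength=None): opening from 0.0 (shut) to 1.0 (fully open); strength is the grip in N (None keeps the last); returns when the fingers have stopped.
- robot.wait(seconds).
- robot.solve_ik(position, orientation): joint angles nearest the present ones, or None.
- robot.sense(): the state.
- robot.grab_frame(name): name is "scene" or "top" or "wrist"; returns a dict with "img" (420x560x3 uint8, red, green, blue), "range_z" (420x560 float32, m along the optical axis (not along the pixel's ray), 0 where there is no reading), "intrinsics" (3x3 intrinsics, pixels), "world_from_camera" (4x4, takes a point from camera to world coordinates); the wrist camera has in their place "hand_eye" (4x4, takes a point from camera to tool coordinates, whose origin is the TCP and whose axes are the flange's). Camera axes: x right, y down, z forward; pixel columns grow to the right and rows downward; lengths in m; the calibration is good to about 2 mm. A picture is of the moment at which its call begins: read the wrist's pose just before it.
A pose or a line that the arm cannot do raises robot.IKError and nothing moves.
- robot.finish_job(): hands the job in, once; it reports no verdict.
Trained networks look in a picture, given as the dict that the camera call returned (one of the last four; its "shot" number tells which), for a name from the list of things; names that differ only in an ending like _2 or _b are one class to them, and where a whole thing is asked for, a point or a joint stands for the part that bears it (a point fixed in the world has none). Each returns a list of dicts, best first, with "score" (0 to 1); they miss things now and then, are a little off and sometimes report something else, mostly with a low value. They report only what shows in the picture. A call takes as long as a camera call.
- robot.search_frame(picture, label): "rect" ([left, top, width, height] in pixels, round what is visible of it).
- robot.silhouettes(picture, label): "pixels" (420x560 bool, what is visible of it) and "rect" ([left, top, width, height] in pixels, round what is visible of it).
The state is a dict: "clock": time; "joints": joint angles; "joint_vel": joint speeds; "tau": joint torques, N m; "eef_pos": TCP position; "orientation": TCP orientation; "contact_force": force on the tool from outside, world axes, zero at the start; "moment": the same for the moment, N m; "opening": opening from 0.0 (shut) to 1.0 (fully open).
Only numpy, scipy, OpenCV 4.12 (cv2) and the standard library are available. Lean on these libraries where they do the work, as an engineer would, in place of code of your own. Each camera call takes 0.05 s, during which the arm holds its last target.

TASK

Take the white webcam off the front board of the letter rack and hang it over the middle of the laptop lid's top edge, fully down, camera on the screen side and rear leg behind the lid. It is nose-heavy in a loose slot: once the edge takes its weight, tip its nose down until the front lip bears on the screen, and only then ease it free, so that it neither drops nor swings. Leave the screen at its angle, do not press hard on it, and do not disturb the other things on the desk.

Things in the scene. Friction and masses are not known exactly. Their poses are not given: they have to be found in the camera images.
- webcam_camera (a point): Centre of the camera block of the white plastic webcam, the part to take hold of: flat cheeks 46 mm apart (y), 36 mm deep (x), 32 mm tall (z); lens on +x. Whole webcam about 0.14 kg, rigid, its weight mostly here. It starts hung over the front (lowest) board of the letter rack, lens outward, nodding a little forward.
- webcam_slot (a point): Middle of the ceiling of the mount's slot, which rides on the edge; axes as webcam_camera (z up, x to the lens, y along the edge). Camera centre 45 mm in front, 18 mm above. Slot 10 mm wide (x), 36 mm long (y), between a front lip 10 mm and a rear leg 38 mm long, 4 mm thick, plus 3 to 5 mm of flared end. Free on the lid it comes to rest nodded 0.34 to 0.38 rad forward, about the edge's front corner.
- rack_edge (a point): Middle of the top edge of the letter rack's front board (wood, 9 mm thick, 160 mm long along y, 100 mm high; x points out of the rack's front). The rack is fixed; its middle board is 125 mm high and 46 mm behind, the rear one 150 mm high and 96 mm behind.
- laptop: 14 inch aluminium laptop, fixed to the desk, 316 mm wide (y), 16 mm thick, keyboard reaching 217 mm to +x. Origin on the desk under the middle of the hinge line; the hinge axis runs along y 16 mm above it.
- lid (a joint): Lean of the laptop's lid (rad): 0 upright, positive as it reclines away from the keyboard, that is towards the robot. The friction hinge keeps it where it is set, but a push of about 4 N square to the screen at the top edge moves it.
- lid_top (a point): Middle of the top edge of the laptop lid (centre of its 7 mm thickness), 212 mm from the hinge axis; z points along the lid upward away from the hinge, x out of the screen, y along the edge (the lid is 316 mm wide). A touch of the lip or leg on the edge is felt as a push across the lid.
- jar: Bystander, loose: glass jar of binder clips with a red screw lid, 76 mm across, 114 mm tall; origin under its centre.
- bell: Bystander, loose: steel desk bell, 86 mm across, 59 mm tall; origin under its centre.
- grip: Bystander, loose: grey silicone controller grip, about 110 x 156 x 35 mm; origin under its middle.
- stapler: Bystander, loose: stapler 150 x 36 x 55 mm; origin under its centre.
- mug: Bystander, loose: white mug, 80 mm across, 95 mm tall; origin under its centre.
- notes: Bystander, loose: block of paper notes 76 x 76 x 22 mm; origin under its centre.

How it is judged:
On the way, in this order (a step that is already met when the one before it is completed fails the run):
1. the webcam is lifted clear off the rack in the fingers (height (world z) of webcam_slot above 0.15 m and contact force between webcam and the fingers above 0.5 N), for 0.2 s.
2. seated on the lid's top edge, its weight borne by the lid, while still held (x of webcam_slot in the frame of lid_top between -0.006 and 0.006 m and y of webcam_slot in the frame of lid_top between -0.025 and 0.025 m and z of webcam_slot in the frame of lid_top between -0.004 and 0.004 m and x of webcam_camera in the frame of lid_top above 0.01 m and angle between the z axis of webcam_slot and the z axis of lid_top, either way round below 0.45 rad and angle between the y axis of webcam_slot and the y axis of lid_top, either way round below 0.17 rad and contact force between webcam and laptop above 0.5 N and contact force between webcam and the fingers above 0.5 N), for 0.2 s.
At the end, for the whole second after the job is handed in: The webcam hangs released and still on the lid's top edge: slot ceiling within 4 mm of the edge, within 6 mm of mid-thickness and 25 mm of the lid's middle, camera on the screen side, nodded less than 26 degrees from the lid; the lid's top edge within 20 mm of where it started (x of webcam_slot in the frame of lid_top between -0.006 and 0.006 m and y of webcam_slot in the frame of lid_top between -0.025 and 0.025 m and z of webcam_slot in the frame of lid_top between -0.004 and 0.004 m and x of webcam_camera in the frame of lid_top above 0.01 m and angle between the z axis of webcam_slot and the z axis of lid_top, either way round below 0.45 rad and angle between the y axis of webcam_slot and the y axis of lid_top, either way round below 0.17 rad and contact force between webcam and anything else above 0.3 N and contact force between webcam and the fingers below 0.05 N and linear speed of webcam below 0.02 m/s and angular speed of webcam below 0.2 rad/s and distance of lid_top from where it was at the start of the episode below 0.02 m); the robot touches nothing.
It fails at once if let go, the webcam drops (over 0.25 m/s) or nods over (over 4 rad/s) (contact force between webcam and the fingers below 0.02 N and (linear speed of webcam above 0.25 m/s or angular speed of webcam above 4 rad/s)).
It fails at once if the webcam is pressed on the laptop with more than 40 N (contact force between webcam and laptop above 40 N).
It fails at once if the lid's top edge is pushed more than 30 mm from where it was set (distance of lid_top from where it was at the start of the episode above 0.03 m).
It fails at once if another thing on the desk is shifted more than 20 mm (distance of any of jar, bell, grip, stapler, mug, notes from where it was at the start of the episode above 0.02 m).
It also fails if it takes over 70 s, if anything falls off the work surface, if the arm or the gripper's body presses on something with over 40 N, if the wrist force passes 120 N, or if a joint passes its speed limit or range.

## Working session

There is one attempt and no reset: what is moved stays moved. The work goes in short steps, each a Python script; the robot and the scene stay as the last script left them, time stands still between calls to the robot, and variables do not carry over. Pictures are saved under pics/ and viewed, and the job is handed in when it is done.

```bash
ls; mkdir -p pics
python3 - <<'E'
from station import robot
import cv2,numpy as np
s=robot.sense();print({k:np.round(v,3) for k,v in s.items()})
for n in ["scene","top","wrist"]:
    f=robot.grab_frame(n)
    cv2.imwrite(f"pics/a_{n}.png",f["img"][:,:,::-1])
    print(n,f["intrinsics"].tolist(),np.round(f.get("world_from_camera",f.get("hand_eye")),4).tolist())
E
```

```text
pics
{'clock': np.float64(0.0), 'joints': array([-0.833,  0.256,  0.107, -0.   , -1.424, -0.285]), 'joint_vel': array([ 0.001, -0.001, -0.001,  0.   ,  0.002, -0.   ]), 'tau': array([-1.0000e-03, -3.8663e+01,  2.3794e+01,  5.3650e+00, -6.0000e-03,
        0.0000e+00]), 'eef_pos': array([ 0.24 , -0.494,  0.247]), 'orientation': array([-0.   , -0.224,  0.974,  0.001]), 'contact_force': array([0.295, 0.173, 0.192]), 'moment': array([-0.029, -0.033, -0.058]), 'opening': np.float64(1.004)}
scene [[519.00330810899, 0.0, 292.5778830974537], [0.0, 519.00330810899, 202.19328962291303], [0.0, 0.0, 1.0]] [[0.8572, 0.3929, -0.3331, 1.2251], [0.5148, -0.6341, 0.577, -1.075], [0.0155, -0.666, -0.7458, 1.5216], [0.0, 0.0, 0.0, 1.0]]
top [[492.7570652622344, 0.0, 276.63718908689646], [0.0, 492.7570652622344, 209.75170924174503], [0.0, 0.0, 1.0]] [[0.0216, -0.9988, 0.0446, 0.5366], [-0.9998, -0.0217, -0.0013, 0.0138], [0.0023, -0.0445, -0.999, 1.8182], [0.0, 0.0, 0.0, 1.0]]
wrist [[371.79179671283543, 0.0, 281.10535601113224], [0.0, 371.79179671283543, 202.58716435984138], [0.0, 0.0, 1.0]] [[-0.0002, -0.9542, -0.2992, 0.0765], [1.0, -0.0003, 0.0003, -0.001], [-0.0004, -0.2992, 0.9542, -0.1263], [0.0, 0.0, 0.0, 1.0]]
```

View pics/a_scene.png

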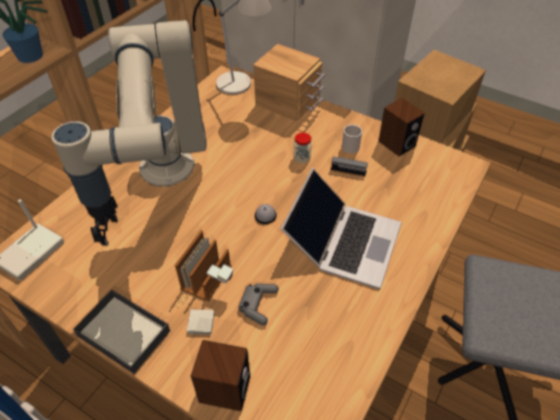

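View pics/a_top.png

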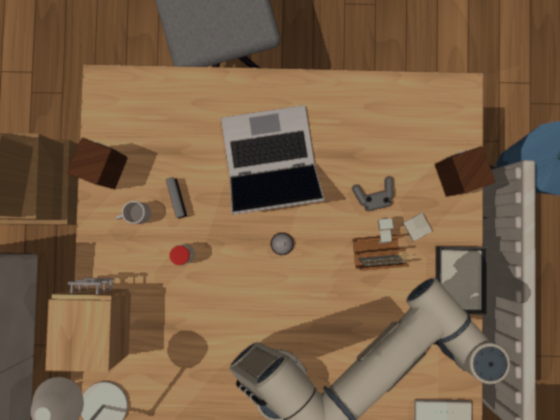

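View pics/a_wrist.png

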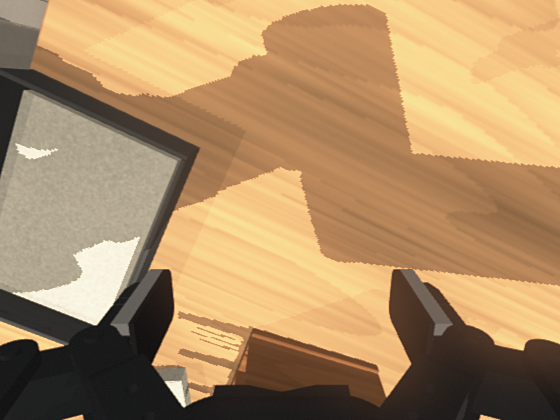

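The top view shows the webcam at about (386,230) on the front board of the rack, the lid top edge running from about (232,211) to (323,203), and the bell at (282,243). Next I'll measure positions from the depth.

```bash
cat > h.py <<'E'
from station import robot
import cv2,numpy as np
from scipy.spatial.transform import Rotation as R
def cloud(f,T=None,mask=None):
    K=f["intrinsics"];z=f["range_z"];T=f.get("world_from_camera") if T is None else T
    m=(z>0)
    if mask is not None:m=m&mask
    v,u=np.nonzero(m);d=z[v,u]
    P=np.c_[(u-K[0,2])/K[0,0]*d,(v-K[1,2])/K[1,1]*d,d]
    return P@T[:3,:3].T+T[:3,3],u,v
E
python3 - <<'E'
from h import *
for n in ["scene","top"]:
    f=robot.grab_frame(n)
    np.savez(f"pics/a_{n}.npz",**{k:f[k] for k in ["img","range_z","intrinsics","world_from_camera"]})
    for l in ["webcam_camera","rack_edge","laptop","lid","jar","bell","grip","stapler","mug","notes"]:
        try: r=robot.silhouettes(f,l)
        except Exception as e: print(n,l,e);continue
        for q in r[:2]:
            P,_,_=cloud(f,mask=q["pixels"])
            if q is r[0]: np.save(f"pics/m_{n}_{l}.npy",q["pixels"])
            print(n,l,round(q["score"],2),q["rect"],len(P),np.round(np.percentile(P,[3,50,97],axis=0),3).tolist() if len(P) else'')
E
```

```text
scene webcam_camera 0.74 [210.2, 264.5, 23.2, 17.8] 308 [[0.518, -0.392, 0.097], [0.565, -0.374, 0.117], [0.591, -0.348, 0.132]]
scene rack_edge 0.6 [174.6, 232.2, 54.8, 66.4] 2181 [[0.422, -0.439, 0.008], [0.473, -0.384, 0.094], [0.531, -0.285, 0.149]]
scene laptop 0.58 [281.1, 167.2, 116.3, 124.1] 7708 [[0.625, -0.125, 0.007], [0.786, 0.018, 0.02], [0.974, 0.183, 0.16]]
scene lid 0.57 [281.2, 170.2, 63.8, 93.9] 3294 [[0.617, -0.134, 0.03], [0.69, 0.002, 0.1], [0.767, 0.161, 0.165]]
scene jar 0.87 [294.0, 131.4, 17.5, 34.7] 533 [[0.415, 0.301, -0.001], [0.458, 0.321, 0.075], [0.484, 0.431, 0.118]]
scene bell 0.73 [252.5, 207.5, 24.2, 16.1] 384 [[0.452, -0.054, -0.003], [0.503, -0.028, 0.028], [0.531, 0.013, 0.052]]
scene grip 0.62 [236.9, 282.1, 43.8, 43.5] 805 [[0.633, -0.414, 0.017], [0.676, -0.362, 0.031], [0.738, -0.281, 0.039]]
scene stapler 0.9 [330.0, 159.2, 38.8, 17.1] 514 [[0.587, 0.341, -0.0], [0.654, 0.369, 0.037], [0.719, 0.399, 0.06]]
scene mug 0.87 [341.8, 119.9, 18.7, 31.0] 448 [[0.557, 0.467, 0.005], [0.596, 0.487, 0.06], [0.631, 0.554, 0.096]]
scene notes 0.76 [190.
[... 696 characters left out ...]

top bell 0.58 [271.2, 232.5, 23.8, 20.1] 394 [[0.46, -0.045, 0.002], [0.496, -0.01, 0.035], [0.529, 0.026, 0.056]]
top grip 0.72 [355.1, 173.5, 35.3, 36.8] 760 [[0.63, -0.405, 0.017], [0.673, -0.349, 0.032], [0.737, -0.271, 0.042]]
top grip 0.33 [217.7, 106.1, 107.3, 106.1] 8565 [[0.625, -0.115, 0.008], [0.8, 0.039, 0.021], [0.976, 0.194, 0.163]]
top stapler 0.56 [165.4, 177.6, 22.7, 37.2] 464 [[0.587, 0.348, 0.002], [0.653, 0.376, 0.052], [0.721, 0.404, 0.062]]
top mug 0.75 [113.0, 197.7, 40.8, 26.6] 584 [[0.56, 0.476, -0.003], [0.595, 0.528, 0.035], [0.631, 0.573, 0.098]]
top notes 0.94 [402.0, 215.1, 31.5, 24.6] 443 [[0.528, -0.542, 0.013], [0.568, -0.501, 0.022], [0.606, -0.463, 0.031]]
```

Run:
```python
from h import *
def q(M): return R.from_matrix(M).as_quat(scalar_first=True)
A=np.diag([1.,-1,-1]);B=np.diag([-1.,1,-1])
for n,M in (("A",A),("B",B)):
    for nm,p,t,yaw in (("rack",[.555,-.365,.3],0,.0),("rackg",[.555,-.365,.12],.1,0),("lidview",[.62,.02,.33],0,0),("lid45",[.65,.02,.21],-.79,.06),("lidnod",[.66,.02,.19],-.43,.06)):
        MM=R.from_euler('ZY',[yaw,t]).as_matrix()@M
        s=robot.solve_ik(p,q(MM)); print(n,nm,None if s is None else np.round(s,2))
```

```text
A rack [-0.35  0.49  0.59  0.   -1.67  1.92]
A rackg [-0.33  0.6   0.29  0.03 -1.36  1.89]
A lidview [ 0.28  0.4   0.52  0.   -1.69  1.29]
A lid45 None
A lidnod [ 0.32  0.24 -0.21  0.17 -0.71  1.21]
B rack [-0.35  0.49  0.59  0.   -1.67 -1.22]
B rackg [-0.33  0.6   0.29  0.03 -1.36 -1.25]
B lidview [ 0.28  0.4   0.52  0.   -1.69 -1.85]
B lid45 None
B lidnod [ 0.32  0.24 -0.21  0.17 -0.71 -1.94]
```

Run:
```python
from h import *
# lid plane + edges from both cams
for n in ["scene","top"]:
    f=dict(np.load(f"pics/a_{n}.npz")); m=np.load(f"pics/m_{n}_lid.npy")
    m=cv2.erode(m.astype(np.uint8),np.ones((5,5)))>0
    P,_,_=cloud(f,mask=m)
    c=np.median(P,0);Q=P
    for _ in range(5):
        c=Q.mean(0);nn=np.linalg.svd(Q-c)[2][2];nn*=np.sign(nn[0])
        d=(P-c)@nn;Q=P[abs(d)<.006]
    print(n,c,nn,"lean",np.arcsin(nn[2]),"yaw",np.arctan2(nn[1],nn[0]),len(Q)/len(P))
```

```text
scene [0.6910529  0.00528507 0.09905972] [0.70006046 0.12372153 0.70328397] lean 0.7800063963002668 yaw 0.17492355614955007 0.93717277486911
top [0.68883392 0.02147921 0.10323538] [0.69893411 0.12243427 0.70462824] lean 0.7818990871104345 yaw 0.17341336347501315 0.9778081256401502
```

Run:
```python
from h import *
def q(M): return R.from_matrix(M).as_quat(scalar_first=True)
B=np.diag([-1.,1,-1])
for t in np.arange(-.85,.41,.05):
  r=[]
  for p,yaw in (([.65,.02,.21],.17),([.62,.02,.25],.17),([.66,.02,.19],.17),([.56,-.37,.12],.0),([.56,-.37,.22],.0)):
        MM=R.from_euler('ZY',[yaw,t]).as_matrix()@B
        s=robot.solve_ik(p,q(MM)); r.append(None if s is None else np.round(s,2).tolist())
  print(round(t,2),r)
```

```text
-0.85 [None, None, None, [-0.7, 0.33, -0.14, -0.97, -0.63, -0.19], [-0.65, 0.21, -0.07, -0.76, -0.72, -0.48]]
-0.8 [None, [0.27, -0.03, -0.71, 0.66, -0.12, -2.3], None, [-0.66, 0.32, -0.13, -0.86, -0.62, -0.31], [-0.62, 0.21, -0.06, -0.67, -0.73, -0.57]]
-0.75 [[0.25, 0.08, -0.66, 0.64, -0.09, -2.27], [0.32, -0.02, -0.58, 0.39, -0.28, -2.06], None, [-0.62, 0.32, -0.13, -0.76, -0.61, -0.43], [-0.59, 0.21, -0.04, -0.59, -0.75, -0.66]]
-0.7 [[0.3, 0.1, -0.52, 0.33, -0.27, -2.0], [0.33, 0.0, -0.5, 0.28, -0.39, -1.96], [0.29, 0.14, -0.56, 0.4, -0.19, -2.06], [-0.59, 0.32, -0.12, -0.66, -0.62, -0.54], [-0.56, 0.22, -0.03, -0.51, -0.77, -0.74]]
-0.65 [[0.31, 0.11, -0.44, 0.23, -0.38, -1.9], [0.34, 0.02, -0.43, 0.21, -0.49, -1.89], [0.3, 0.15, -0.46, 0.25, -0.32, -1.92], [-0.55, 0.33, -0.12, -0.57, -0.63, -0.64], [-0.53, 0.23, -0.01, -0.44, -0.8, -0.81]]
-0.6 [[0.31, 0.13, -0.37, 0.17, -0.48, -1.84], [0.33, 0.04, -0.36, 0.17, -0.58, -1.85], [0.3, 0.17, -0.38, 0.18, -0.43, -1.85], [-0.53, 0.33, -0.11, -0.48, -0.65, -0.73], [-0.51, 0.24, 0.0, -0.38, -0.84, -0.87]]
-0.55 [[0.31, 0.15, -0.31, 0.
[... 3439 characters left out ...]
31, 0.7, 0.45, 0.08, -1.55, -1.27], [-0.31, 0.68, 0.65, 0.08, -1.78, -1.25]]
0.3 [[0.26, 0.7, 0.69, -0.03, -1.86, -1.66], [0.27, 0.62, 0.66, -0.03, -1.9, -1.67], [0.25, 0.72, 0.69, -0.03, -1.83, -1.66], [-0.31, 0.74, 0.49, 0.09, -1.61, -1.27], [-0.31, 0.72, 0.7, 0.09, -1.84, -1.25]]
0.35 [[0.25, 0.74, 0.76, -0.03, -1.94, -1.66], [0.26, 0.66, 0.72, -0.04, -1.97, -1.67], [0.25, 0.77, 0.76, -0.03, -1.91, -1.66], [-0.3, 0.77, 0.54, 0.1, -1.67, -1.28], [-0.3, 0.75, 0.75, 0.11, -1.9, -1.25]]
0.4 [[0.25, 0.78, 0.82, -0.04, -2.01, -1.66], [0.26, 0.71, 0.78, -0.04, -2.04, -1.67], [0.25, 0.81, 0.83, -0.03, -1.99, -1.66], [-0.29, 0.81, 0.59, 0.11, -1.74, -1.28], [-0.29, 0.79, 0.81, 0.12, -1.97, -1.25]]
```

```bash
cat >> h.py <<'E'
def q(M): return R.from_matrix(M).as_quat(scalar_first=True)
def TB(yaw,t): # t: tilt about y (neg = tool pointing forward)
    return R.from_euler('ZY',[yaw,t]).as_matrix()@np.diag([-1.,1,-1])
def tcp():
    s=robot.sense();T=np.eye(4);T[:3,:3]=R.from_quat(s["orientation"],scalar_first=True).as_matrix();T[:3,3]=s["eef_pos"];return T
def wshot(name):
    T=tcp();f=robot.grab_frame("wrist");W=T@f["hand_eye"]
    cv2.imwrite(f"pics/{name}.png",f["img"][:,:,::-1]);np.savez(f"pics/{name}.npz",img=f["img"],range_z=f["range_z"],intrinsics=f["intrinsics"],world_from_camera=W,T=T)
    return f,W
E
python3 - <<'E'
from h import *
robot.move_ptp([.44,-.42,.3],q(TB(0,0)))
robot.move_ptp([.56,-.375,.30],q(TB(0,0)))
f,W=wshot("w_rack")
for l in ["webcam_camera","rack_edge"]:
    r=robot.silhouettes(f,l)
    for k in r[:2]:
        P,_,_=cloud(f,W,k["pixels"]);print(l,k["score"],k["rect"],np.round(np.percentile(P,[3,50,97],axis=0),3).tolist())
    if r: np.save(f"pics/m_w_{l}.npy",r[0]["pixels"])
robot.move_ptp([.60,.02,.36],q(TB(0.17,0)))
f,W=wshot("w_lid")
for l in ["lid"]:
    r=robot.silhouettes(f,l)
    for k in r[:2]:
        P,_,_=cloud(f,W,k["pixels"]);print(l,k["score"],k["rect"],np.round(np.percentile(P,[3,50,97],axis=0),3).tolist())
    if r: np.save(f"pics/m_w_{l}.npy",r[0]["pixels"])
print(robot.sense()["clock"])
E
```

```text
webcam_camera 0.6 [267.7, 115.8, 58.0, 106.1] [[0.512, -0.387, 0.067], [0.555, -0.367, 0.113], [0.59, -0.345, 0.13]]
rack_edge 0.75 [186.6, 0.0, 229.6, 148.3] [[0.428, -0.43, 0.011], [0.461, -0.357, 0.101], [0.525, -0.281, 0.151]]
lid 0.87 [89.2, 193.5, 351.8, 77.8] [[0.607, -0.129, 0.036], [0.667, 0.017, 0.128], [0.761, 0.162, 0.168]]
4.45
```

View pics/w_rack.png

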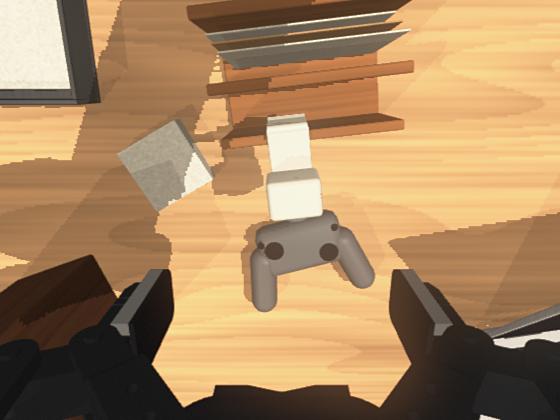

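View pics/w_lid.png

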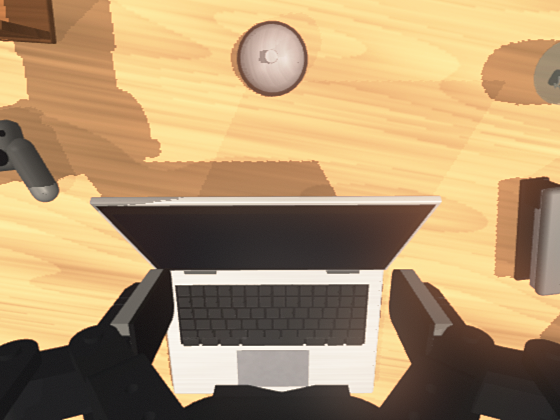

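Run:
```python
from h import *
d=dict(np.load("pics/w_rack.npz"))
img=d["img"].astype(int)
m=np.zeros(img.shape[:2],bool);m[100:230,255:335]=1
cv2.imwrite("pics/w_rack_zoom.png",cv2.resize(d["img"][100:235,230:350,::-1],None,fx=4.4,fy=4.4,interpolation=cv2.INTER_NEAREST))
P,u,v=cloud(d,d["world_from_camera"],m)
# height profile along column ~ 290
for r in range(104,226,3):
    k=(v==r)&(abs(u-(292))<6)
    print(r,np.round(np.median(P[k],0),4), np.round(P[k][:,2].min(),3),np.round(P[k][:,2].max(),3))
```

```text
104 [ 0.5015 -0.3645  0.013 ] 0.012 0.014
107 [ 0.5047 -0.3639  0.0124] 0.012 0.014
110 [ 0.5078 -0.3645  0.0132] 0.011 0.014
113 [ 0.5109 -0.3644  0.0129] 0.011 0.015
116 [ 0.5104 -0.3659  0.0637] 0.062 0.065
119 [ 0.5124 -0.3662  0.073 ] 0.07 0.076
122 [ 0.5141 -0.3664  0.0842] 0.081 0.087
125 [ 0.5145 -0.3671  0.1075] 0.106 0.109
128 [ 0.517  -0.3671  0.1079] 0.106 0.109
131 [ 0.5196 -0.3671  0.1073] 0.106 0.108
134 [ 0.5221 -0.367   0.1068] 0.106 0.107
137 [ 0.5248 -0.367   0.1057] 0.105 0.107
140 [ 0.5274 -0.3669  0.1056] 0.104 0.107
143 [ 0.53   -0.3669  0.1053] 0.105 0.107
146 [ 0.5326 -0.3669  0.1051] 0.104 0.106
149 [ 0.5352 -0.3669  0.1048] 0.103 0.106
152 [ 0.538  -0.3668  0.104 ] 0.104 0.106
155 [ 0.5407 -0.3668  0.1037] 0.103 0.105
158 [ 0.5433 -0.3668  0.1039] 0.103 0.105
161 [ 0.5461 -0.3668  0.1031] 0.102 0.104
164 [ 0.5488 -0.3667  0.1027] 0.102 0.104
167 [ 0.5515 -0.3667  0.103 ] 0.102 0.104
170 [ 0.5538 -0.3667  0.1046] 0.103 0.107
173 [ 0.5548 -0.3669  0.1122] 0.111 0.113
176 [ 0.5559 -0.3671  0.1189] 0.118 0.121
179 [ 0.5569 -0.3673  0.1255] 0.124 0.127
182 [ 0.5586 -0.3674  0.1287] 0.127 0.13
185 [ 0.5608 -0.3674  0.13  ] 0.129 0.131
188 [ 0.5632 -0.3674  0.1305] 0.129 0.131
191 [ 0.5659 -0.3674  0.1301] 0.13 0.131
194 [ 0.5686 -0.3673  0.1296] 0.129 0.13
197 [ 0.5713 -0.3673  0.1293] 0.127 0.13
200 [ 0.5741 -0.3672  0.1286] 0.127 0.13
203 [ 0.577  -0.3672  0.1279] 0.127 0.129
206 [ 0.5796 -0.3672  0.1278] 0.127 0.128
209 [ 0.5824 -0.3671  0.1275] 0.126 0.129
212 [ 0.5853 -0.3671  0.127 ] 0.126 0.128
215 [ 0.588  -0.3671  0.1268] 0.126 0.128
218 [ 0.5913 -0.367   0.1252] 0.124 0.127
221 [ 0.5957 -0.366   0.1206] 0.019 0.123
224 [ 0.6334 -0.3639  0.028 ] 0.026 0.029
```

View pics/w_rack_zoom.png

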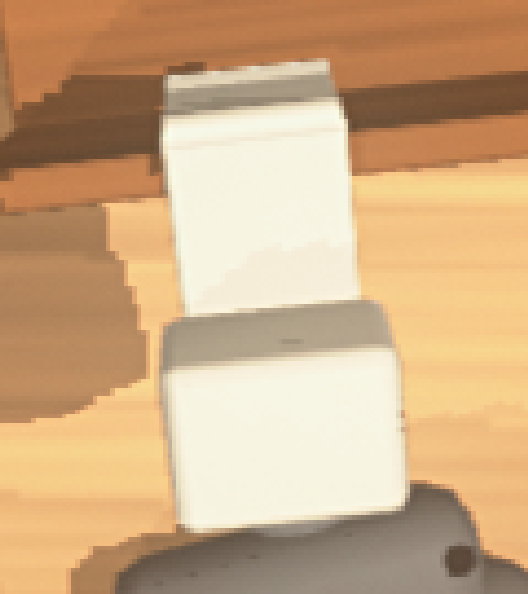

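```bash
python3 - <<'E'
from h import *
d=dict(np.load("pics/w_rack.npz"))
m=np.zeros(d["img"].shape[:2],bool);m[100:230,255:335]=1
P,u,v=cloud(d,d["world_from_camera"],m)
for nm,k in (("block",P[:,2]>.124),("arm",(P[:,2]>.1)&(P[:,2]<.111)&(P[:,0]<.5515)&(P[:,0]>.512))):
    Q=P[k]
    c=Q.mean(0);n=np.linalg.svd(Q-c)[2][2];n*=np.sign(n[2])
    r=cv2.minAreaRect((Q[:,:2]*1000).astype(np.float32))
    print(nm,len(Q),c,n,np.arctan2(n[0],n[2]),np.arctan2(n[1],n[2]),"rect mm",r)
    # cheek lines: per-x min/max y
    xs=np.arange(Q[:,0].min()+.004,Q[:,0].max()-.004,.002)
    lo=[Q[abs(Q[:,0]-x)<.0015,1].min() for x in xs];hi=[Q[abs(Q[:,0]-x)<.0015,1].max() for x in xs]
    print(np.polyfit(xs-xs.mean(),lo,1),np.polyfit(xs-xs.mean(),hi,1),xs.mean())
# rack board top edges: z ~.1
m=np.zeros(d["img"].shape[:2],bool);m[100:160,200:420]=1
P,u,v=cloud(d,d["world_from_camera"],m)
k=(P[:,2]>.097)&(P[:,2]<.103)&((P[:,1]<-.395)|(P[:,1]>-.34))&(P[:,0]<.54)
Q=P[k];print(len(Q),Q.mean(0),cv2.minAreaRect((Q[:,:2]*1000).astype(np.float32)),np.polyfit(Q[:,1],Q[:,0],1))
# lid
d=dict(np.load("pics/w_lid.npz"))
m=np.zeros(d["img"].shape[:2],bool);m[185:275,80:450]=1
P,u,v=cloud(d,d["world_from_camera"],m)
yaw=.174;
pl=np.load("pics/m_w_lid.npy");pl=cv2.erode(pl.astype(np.uint8),np.ones((3,3)))>0
S,_,_=cloud(d,d["world_from_camera"],pl);S=S[(S[:,2]<.155)&(S[:,2]>.04)]
for _ in range(6):
    c=S.mean(0);n=np.linalg.svd(S-c,full_matrices=False)[2][2];n*=np.sign(n[0]);S=S[abs((S-c)@n)<.004]
print("screen",len(S),c,n,"lean",np.arcsin(n[2]),"yaw",np.arctan2(n[1],n[0]))
ex=n;ey=np.cross([0,0,1],ex);ey/=np.linalg.norm(ey);ez=np.cross(ex,ey)
L=np.c_[(P-c)@ex,(P-c)@ey,(P-c)@ez]
k=(abs(L[:,0])<.02)&(L[:,2]>.02)
print("z max pct",np.percentile(L[k,2],[50,90,98,99.5]))
zt=np.percentile(L[k,2],99)
kk=k&(L[:,2]>zt-.006)
print("x pct top",np.percentile(L[kk,0],[1,10,50,90,99]),"y",np.percentile(L[kk,1],[.3,1,99,99.7]))
for a in range(-140,150,40):
    q_=k&(abs(L[:,1]-a/1000)<.01); print(a,np.round(np.percentile(L[q_,2],[95,99]),4),np.round(np.percentile(L[q_&(L[:,2]>zt-.006),0],[2,50,98]),4))
E
python3 - <<'E'
import cv2,numpy as np
i=cv2.imread("pics/w_lid.png")[185:225,80:460];cv2.imwrite("pics/w_lid_z.png",cv2.resize(i,None,fx=2.1,fy=8,interpolation=cv2.INTER_NEAREST))
E
```

```text
block 2146 [ 0.5725991  -0.36504655  0.1282311 ] [0.0902199  0.00894686 0.99588168] 0.09034636500409232 0.008983621670930857 rect mm ((573.8163452148438, -364.95672607421875), (35.86145782470703, 45.887935638427734), 5.873350620269775)
[ 0.10338653 -0.38753835] [ 0.0757199  -0.34234513] 0.5735111956968033
arm 2117 [ 0.53067505 -0.36779736  0.1046291 ] [0.09128035 0.04210028 0.9949349 ] 0.09148892963694921 0.04228937851928769 rect mm ((531.90234375, -364.69879150390625), (39.250389099121094, 68.85093688964844), 0.5896137356758118)
[ 0.22003733 -0.39090154] [-0.86502381 -0.34347617] 0.5311794352967392
1285 [ 0.52153296 -0.33905947  0.10053619] ((522.9075927734375, -349.465087890625), (9.461118698120117, 159.3593292236328), 6.354756832122803) [-0.10944585  0.48442431]
screen 15136 [0.68613276 0.01916175 0.10778312] [0.69694853 0.1211794  0.70680853] lean 0.7849764580254287 yaw 0.17215036889545027
z max pct [0.06565867 0.08741229 0.08829166 0.088702  ]
x pct top [-0.00717637 -0.00603434 -0.00231429 -0.00038138  0.00024192] y [-0.15713795 -0.15504222  0.15349876  0.15581671]
-140 [0.0878 0.0885] [-0.007  -0.0022 -0.    ]
-100 [0.0878 0.0886] [-0.0064 -0.0024 -0.    ]
-60 [0.0878 0.0883] [-0.0063 -0.0023 -0.0002]
-20 [0.0878 0.0885] [-0.0074 -0.0024  0.0002]
20 [0.0879 0.0885] [-0.0072 -0.0025  0.0001]
60 [0.0878 0.0886] [-0.0071 -0.0024 -0.    ]
100 [0.0881 0.0886] [-0.0066 -0.0023  0.0002]
140 [0.088  0.0886] [-0.0064 -0.002   0.0003]
```

View pics/w_lid_z.png

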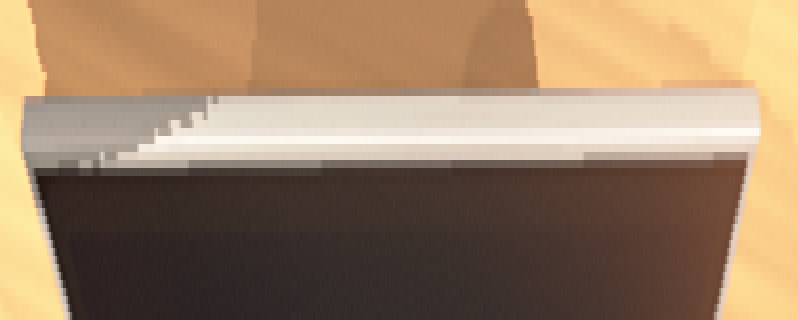

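```bash
cat >> h.py <<'E'
YR=.105;NOD=.104;BETA=.25
CAM=np.array([.5721,-.3652,.1126])
GT=TB(YR,NOD+BETA); GP=CAM+.004*GT[:,2]
E
python3 - <<'E'
from h import *
# desk check
for n in ("w_lid","w_rack"):
    d=dict(np.load(f"pics/{n}.npz"));m=np.zeros(d["img"].shape[:2],bool)
    if n=="w_lid": m[110:180,180:300]=1
    else: m[150:260,420:540]=1
    P,_,_=cloud(d,d["world_from_camera"],m);print(n,np.median(P[:,2]))
robot.grip(1.0,40)
pre=GP-.11*GT[:,2]
robot.move_ptp(pre+[0,.1,.1],q(GT))
robot.move_ptp(pre,q(GT))
s=robot.sense();print(s["eef_pos"],pre,s["contact_force"])
robot.line_to(GP-.035*GT[:,2],q(GT),.12)
f,W=wshot("g1");print(robot.sense()["eef_pos"],GP-.035*GT[:,2],robot.sense()["clock"])
E
```

```text
w_lid 0.0006928139170037095
w_rack 0.0009513044224475076
[ 0.6089992  -0.36055133  0.21314294] [ 0.6086428  -0.36134884  0.21202732] [ 0.32857455 -0.44815693  1.06327118]
[ 0.58382501 -0.36391055  0.14330353] [ 0.58278704 -0.36407372  0.1416778 ] 7.2167
```

View pics/g1.png

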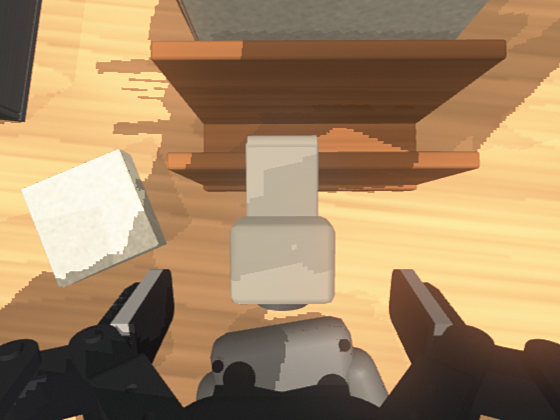

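The block spans columns 231–335 and sits centred between the fingers at 172 and 392. The yaw matches too, so I'm closing on it.

Run:
```python
from h import *
robot.line_to(GP,q(GT),.06); robot.wait(.2)
s=robot.sense();print(s["eef_pos"]-GP,s["contact_force"])
f0=s["contact_force"]
robot.grip(0.3,40); robot.wait(.2)
s=robot.sense();print(s["opening"],s["contact_force"]-f0,s["moment"],s["eef_pos"]-GP)
f,W=wshot("g2")
# lift along webcam z
wz=R.from_euler('ZY',[YR,NOD]).as_matrix()[:,2]
robot.line_to(GP+.02*wz,q(GT),.04)
s=robot.sense();print(s["opening"],s["contact_force"]-f0)
robot.line_to(GP+.06*wz+[0,0,.04],q(GT),.1)
robot.wait(.3)
s=robot.sense();print(s["opening"],s["contact_force"]-f0,s["clock"])
f,W=wshot("g3")
```

```text
[ 2.99914698e-04 -4.87671115e-05  3.97117494e-04] [ 0.63899285 -0.35749189 -0.41794561]
0.5335521461993835 [-0.06691119  2.07789355  1.5098102 ] [ 0.54869202 -1.00872665 -0.15658002] [0.00014093 0.00016547 0.00011741]
0.5343852679044326 [-0.07394314  0.27695137 -0.69281735]
0.5285659633748158 [-1.17280328  1.33254693 -0.98277912] 10.7417
```

View pics/g2.png

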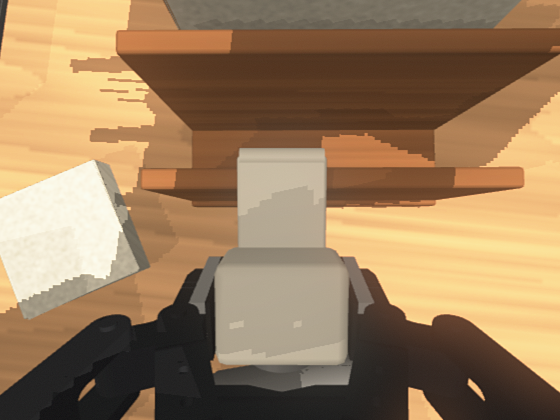

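View pics/g3.png

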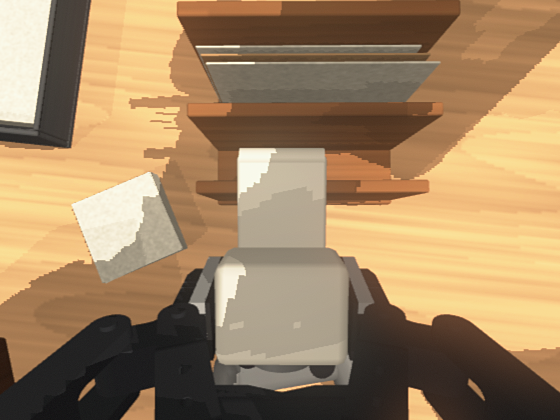

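Run:
```python
from h import *
for n in ("g2","g3"):
    d=dict(np.load(f"pics/{n}.npz"));Tt=d["T"]
    m=np.zeros(d["img"].shape[:2],bool);m[140:370,205:360]=1
    P,u,v=cloud(d,d["world_from_camera"],m)
    L=(P-Tt[:3,3])@Tt[:3,:3]
    # expected webcam frame: camera at -4mm z ; axes
    Rw=R.from_euler('ZY',[YR,NOD]).as_matrix(); Rt=GT.T@Rw   # webcam axes in tool
    c=np.array([0,0,-.004])
    Wp=(L-c)@Rt
    k=(abs(Wp[:,0])<.014)&(abs(Wp[:,1])<.019)&(abs(Wp[:,2]-.016)<.005)
    A=np.c_[Wp[k,0],Wp[k,1],np.ones(k.sum())];print(n,"block top fit slope x,y,z0",np.linalg.lstsq(A,Wp[k,2],rcond=None)[0],k.sum())
    k=(Wp[:,0]<-.025)&(Wp[:,0]>-.05)&(abs(Wp[:,1])<.015)&(Wp[:,2]<0)&(Wp[:,2]>-.02)
    A=np.c_[Wp[k,0],Wp[k,1],np.ones(k.sum())];print("arm top",np.linalg.lstsq(A,Wp[k,2],rcond=None)[0],k.sum())
    k=(Wp[:,2]>.008)&(Wp[:,2]<.02);print("block y",np.percentile(Wp[k,1],[.5,99.5]),"x",np.percentile(Wp[k,0],[.3,1,99,99.7]))
    k=(Wp[:,2]>-.02)&(Wp[:,2]<0)&(abs(Wp[:,1])<.02);print("arm xmin",np.percentile(Wp[k,0],[.2,1,2]),"y",np.percentile(Wp[k&(Wp[:,0]<-.03),1],[1,99]))
    k=(Wp[:,0]<-.04)&(abs(Wp[:,1])<.012);
    for x in np.arange(-.062,-.044,.002):
        j=k&(abs(Wp[:,0]-x)<.001); print(round(x,3),j.sum(),np.round(np.median(Wp[j,2]),4) if j.sum() else'',end=' | ')
    print()
```

```text
g2 block top fit slope x,y,z0 [-0.03881767  0.00181803  0.01577988] 9305
arm top [-0.04065506  0.00376067 -0.01318724] 4667
block y [-0.02533163  0.0240126 ] x [-0.01712933 -0.01701587  0.02020254  0.02133125]
arm xmin [-0.05767468 -0.05720115 -0.0567593 ] y [-0.01834308  0.01879629]
-0.062 0  | -0.06 0  | -0.058 119 -0.0123 | -0.056 295 -0.0111 | -0.054 308 -0.0105 | -0.052 300 -0.011 | -0.05 299 -0.0111 | -0.048 300 -0.0113 | -0.046 298 -0.0113 | 
g3 block top fit slope x,y,z0 [-0.03955212  0.00239487  0.0157728 ] 9302
arm top [-0.0410182   0.00155277 -0.01321816] 4662
block y [-0.02539343  0.02406306] x [-0.01710228 -0.01697389  0.02031975  0.02123444]
arm xmin [-0.05769017 -0.0572394  -0.0567636 ] y [-0.01803877  0.0168739 ]
-0.062 0  | -0.06 0  | -0.058 120 -0.0124 | -0.056 299 -0.011 | -0.054 302 -0.0106 | -0.052 301 -0.0109 | -0.05 300 -0.0113 | -0.048 298 -0.0112 | -0.046 296 -0.0114 |
```

Run:
```python
from h import *
d=dict(np.load("pics/g2.npz"));Tt=d["T"]
m=np.zeros(d["img"].shape[:2],bool);m[155:215,140:530]=1;m[:,228:336]=0
P,u,v=cloud(d,d["world_from_camera"],m)
k=(P[:,2]>.0965)&(P[:,2]<.1045);Q=P[k]
print(k.sum(),np.percentile(Q[:,2],[5,50,95]))
cy=Q[:,1]-(-.3699)
ex=np.array([np.cos(YR),np.sin(YR)])
p=Q[:,:2]@ex; s=Q[:,:2]@np.array([-np.sin(YR),np.cos(YR)]); s0=np.array([.5253,-.3699])@np.array([-np.sin(YR),np.cos(YR)])
for lo,hi in((-.08,-.05),(-.05,-.02),(.02,.05),(.05,.08)):
    j=(s-s0>lo)&(s-s0<hi)
    if j.sum(): print(lo,j.sum(),np.round(np.percentile(p[j],[2,5,95,98]),4),np.round(np.median(Q[j,2]),4))
print("expected slot p",np.array([.5253,-.3699])@ex, "s range",np.percentile(s-s0,[.5,99.5]))
```

```text
6016 [0.09919928 0.10052441 0.10160531]
-0.08 480 [0.4793 0.4798 0.4878 0.4882] 0.1005
-0.05 1416 [0.4794 0.4797 0.4879 0.4881] 0.1005
0.02 1506 [0.4789 0.4794 0.4877 0.4878] 0.1005
0.05 1596 [0.4789 0.4794 0.4874 0.4877] 0.1006
expected slot p 0.4836387714619821 s range [-0.05855433  0.09901895]
```

```bash
cat >> h.py <<'E'
# slot pose in tool
_ex=np.array([np.cos(YR),np.sin(YR)]);_ey=np.array([-np.sin(YR),np.cos(YR)])
_s0=np.array([.5253,-.3699])@_ey
S_xy=.4841*_ex+_s0*_ey
SW=np.eye(4);SW[:3,:3]=R.from_euler('ZY',[.107,.12]).as_matrix();SW[:3,3]=[*S_xy,.1009]
GW=np.eye(4);GW[:3,:3]=GT;GW[:3,3]=GP+[.00014,.00016,.00012]
TS=np.linalg.inv(GW)@SW      # slot in tool
# lid frame
_n=np.array([.69694853,.1211794,.70680853]);_c=np.array([0.68613276,0.01916175,0.10778312])
_y=np.cross([0,0,1],_n);_y/=np.linalg.norm(_y);_z=np.cross(_n,_y)
LID=np.eye(4);LID[:3,:3]=np.c_[_n,_y,_z];LID[:3,3]=_c-.0035*_n-.0007*_y+.0880*_z
def pose(x,y,z,nod=0.,lid=LID):
    """TCP pose so slot is at (x,y,z) in lid frame, nodded"""
    T=np.eye(4);T[:3,:3]=R.from_euler('y',nod).as_matrix();T[:3,3]=[x,y,z]
    W=lid@T@np.linalg.inv(TS);return W[:3,3],q(W[:3,:3])
def slot_in_lid(lid=LID):
    X=np.linalg.inv(lid)@tcp()@TS
    return X[:3,3],R.from_matrix(X[:3,:3]).as_euler('YXZ')
E
python3 - <<'E'
from h import *
print(TS.round(4),LID.round(4))
for a in ((0,0,.06,0),(0,0,.0,0),(0,0,.12,0),(.0023,0,.0004,.36)):
    p,o=pose(*a);print(a,p,robot.solve_ik(p,o))
p0=tcp()[:3,3]
robot.line_to(p0+[0,0,.09],None,.2)
p,o=pose(0,0,.11)
robot.move_ptp(p+[0,-.1,.05],o)
robot.line_to(p,o,.15)
p,o=pose(0,0,.06);robot.line_to(p,o,.08);robot.wait(.3)
print(slot_in_lid());s=robot.sense();print(s["contact_force"],s["clock"])
wshot("l1")
E
```

```text
[[-9.727e-01  1.900e-03  2.319e-01  3.970e-02]
 [ 2.000e-03  1.000e+00  2.000e-04  1.000e-04]
 [-2.319e-01  7.000e-04 -9.727e-01  2.330e-02]
 [ 0.000e+00  0.000e+00  0.000e+00  1.000e+00]] [[ 0.6969 -0.1713 -0.6964  0.6225]
 [ 0.1212  0.9852 -0.1211  0.0074]
 [ 0.7068  0.      0.7074  0.1676]
 [ 0.      0.      0.      1.    ]]
(0, 0, 0.06, 0) [0.60212566 0.00366506 0.25064688] [ 0.30458288  0.02858392 -0.32813018  0.11045028 -0.66991465 -1.77239684]
(0, 0, 0.0, 0) [0.64390732 0.0109297  0.20820259] [ 0.29165605  0.14104492 -0.3174612   0.11510013 -0.56743465 -1.77180685]
(0, 0, 0.12, 0) [ 0.56034401 -0.00359957  0.29309118] [ 0.32051947 -0.07902492 -0.32198436  0.1087711  -0.78465079 -1.776454  ]
(0.0023, 0, 0.0004, 0.36) [0.65796897 0.01337461 0.19987442] [ 0.26637314  0.36126898  0.1105786   0.01898456 -1.12996112 -1.67329218]
(array([3.63794654e-04, 3.92905993e-05, 6.03270768e-02]), array([-8.57988229e-04,  1.22168656e-04, -5.98306171e-06]))
[ 0.40625634 -0.15460146 -2.30871795] 14.45
```

View pics/l1.png

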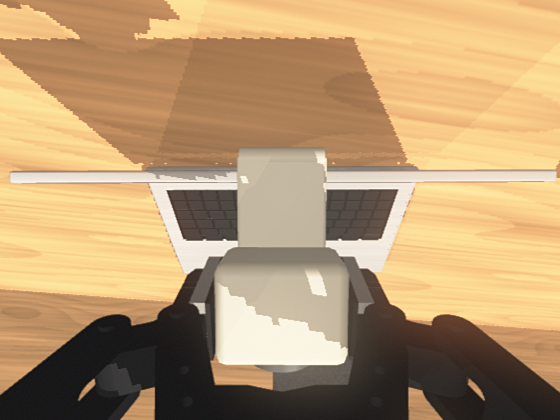

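```bash
cat > meas.py <<'E'
from h import *
import sys
d=dict(np.load(f"pics/{sys.argv[1]}.npz"))
m=np.zeros(d["img"].shape[:2],bool);m[140:220,5:555]=1;m[:,225:340]=0
P,u,v=cloud(d,d["world_from_camera"],m)
L=(P-LID[:3,3])@LID[:3,:3]
k=(abs(L[:,0])<.012)&(abs(L[:,2])<.012);Lk=L[k]
print(k.sum(),"z",np.percentile(Lk[:,2],[1,50,90,97]))
kk=Lk[(Lk[:,2]>np.percentile(Lk[:,2],90)-.004)]
for lo,hi in((-.15,-.11),(-.11,-.07),(-.07,-.03),(.03,.07),(.07,.11),(.11,.15)):
    j=(kk[:,1]>lo)&(kk[:,1]<hi)
    if j.sum()>5: print(lo,j.sum(),"x",np.round(np.percentile(kk[j,0],[2,10,50,90,98]),4),"z",np.round(np.percentile(kk[j,2],[10,50,90]),4))
E
python3 meas.py l1
```

```text
5254 z [-0.0030025  -0.00050528  0.00042724  0.00086919]
-0.15 835 x [-0.0037 -0.0031 -0.0003  0.0021  0.0027] z [-0.0015 -0.0006  0.0003]
-0.11 855 x [-0.0041 -0.0035 -0.0006  0.0022  0.0028] z [-0.0016 -0.0006  0.0003]
-0.07 776 x [-0.0041 -0.0035 -0.0006  0.0023  0.0029] z [-0.0016 -0.0006  0.0003]
0.03 776 x [-0.0038 -0.0032 -0.0008  0.002   0.0026] z [-0.0013 -0.0004  0.0005]
0.07 827 x [-0.0037 -0.0031 -0.0007  0.0021  0.0027] z [-0.0013 -0.0004  0.0005]
0.11 846 x [-0.0041 -0.0035 -0.0006  0.0022  0.0028] z [-0.0013 -0.0003  0.0006]
```

Run:
```python
from h import *
def fit(n,r):
    d=dict(np.load(f"pics/{n}.npz"));m=np.zeros(d["img"].shape[:2],bool)
    for a,b,c,e in r:m[a:b,c:e]=1
    P,_,_=cloud(d,d["world_from_camera"],m);P=P[abs(P[:,2])<.012]
    for _ in range(4):
        c=P.mean(0);nn=np.linalg.svd(P-c,full_matrices=False)[2][2];nn*=np.sign(nn[2]);P=P[abs((P-c)@nn)<.004]
    print(n,len(P),nn,c)
fit("w_rack",[(20,400,110,540)]);fit("g3",[(130,320,10,170),(130,320,400,550)]);fit("w_lid",[(20,180,60,520)]);fit("l1",[(10,160,5,555)])
```

```text
w_rack 104777 [-7.27390484e-04 -7.86508728e-04  9.99999426e-01] [ 0.63168971 -0.31384581  0.00080999]
g3 49399 [-7.05909076e-04 -8.20255989e-04  9.99999414e-01] [ 0.55065777 -0.34951897  0.00067483]
w_lid 69134 [-8.49406177e-04 -7.98778130e-04  9.99999320e-01] [0.54386589 0.02063128 0.00067448]
l1 81127 [-5.79047253e-04 -7.98713355e-04  9.99999513e-01] [0.66834869 0.01325214 0.00079096]
```

```bash
sed -i 's/\[.107,.12\]/[.107,.143]/; s/S_xy,.1009/S_xy,.1010/; s/_c-.0035\*_n-.0007\*_y+.0880\*_z/_c-.0041*_n-.0007*_y+.0876*_z/' h.py
cat >> h.py <<'E'
def flid(): return LID[:3,:3].T@robot.sense()["contact_force"]
E
python3 - <<'E'
from h import *
p,o=pose(0,0,.055);robot.line_to(p,o,.08);robot.wait(.4)
b=np.mean([flid() for _ in range(5)],0);print("base",b)
np.save("base.npy",b)
for z in (.045,.037,.029,.022):
    p,o=pose(0,0,z);robot.line_to(p,o,.04);robot.wait(.2)
    f=np.mean([flid() for _ in range(5)],0)-b;print(z,f.round(2),slot_in_lid()[0].round(4))
    if abs(f[0])>2.2: break
wshot("l2");print(robot.sense()["clock"])
E
python3 meas.py l2
```

```text
base [-1.4815537   0.30871856 -0.80672533]
0.045 [0.61 0.11 0.4 ] [0.0001 0.     0.0451]
0.037 [ 1.55 -0.46  0.32] [ 0.0001 -0.      0.037 ]
0.029 [ 0.74 -0.13  0.4 ] [ 0.0001 -0.      0.0291]
0.022 [ 0.74 -0.52 -0.94] [ 0.0001 -0.      0.022 ]
17.425
6580 z [-5.49045457e-03 -7.05238258e-05  7.95380212e-04  1.18786203e-03]
-0.15 679 x [-0.0033 -0.0028  0.      0.0028  0.0034] z [-0.0012 -0.0002  0.0006]
-0.11 1198 x [-0.0032 -0.0027  0.      0.0025  0.003 ] z [-0.0009 -0.0001  0.0008]
-0.07 1250 x [-0.0036 -0.0031 -0.0003  0.0025  0.003 ] z [-0.001  -0.0001  0.0008]
0.03 1268 x [-0.0033 -0.0029 -0.      0.0028  0.0033] z [-0.0009 -0.      0.0008]
0.07 1211 x [-0.0032 -0.0028  0.      0.0025  0.0033] z [-0.0008  0.      0.0009]
0.11 539 x [-0.0032 -0.0027 -0.0003  0.0025  0.003 ] z [-0.0007  0.0001  0.001 ]
```

View pics/l2.png

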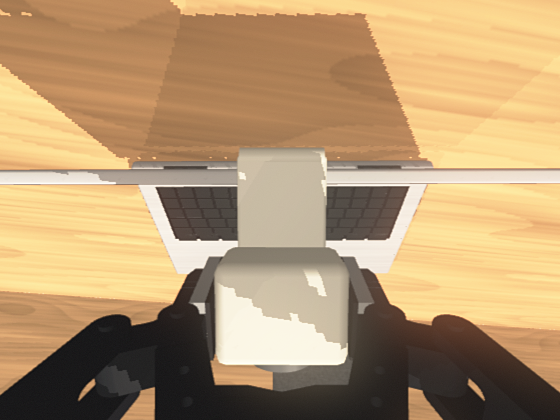

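```bash
python3 - <<'E'
from h import *
b=np.load("base.npy")
for z in (.017,.014,.0115,.009,.007,.005,.0035,.002):
    p,o=pose(0,0,z);robot.line_to(p,o,.025);robot.wait(.15)
    f=np.mean([flid() for _ in range(6)],0)-b;print(z,f.round(2),slot_in_lid()[0].round(4))
    if abs(f[0])>2.5 or f[2]>3: break
wshot("l3");print(robot.sense()["clock"])
E
python3 meas.py l3
```

```text
0.017 [ 0.61 -0.66 -0.26] [0.    0.    0.017]
0.014 [-0.28  0.21 -0.72] [ 0.    -0.     0.014]
0.0115 [ 0.76 -0.11  1.41] [ 0.     -0.      0.0115]
0.009 [0.29 0.07 0.43] [ 0.    -0.     0.009]
0.007 [-0.1   0.22  0.36] [-0.     0.     0.007]
0.005 [ 0.63 -0.64 -0.11] [0.    0.    0.005]
0.0035 [ 1.31 -0.11 -1.  ] [0.     0.     0.0035]
0.002 [ 0.4  -1.19 -0.45] [-0.     0.     0.002]
20.7917
7367 z [-4.50319701e-03 -8.09278834e-05  7.79939712e-04  1.19060132e-03]
-0.15 270 x [-0.0035 -0.0031 -0.0002  0.0028  0.0032] z [-0.0013 -0.0003  0.0006]
-0.11 1621 x [-0.0034 -0.003  -0.0001  0.0028  0.0033] z [-0.0011 -0.0002  0.0007]
-0.07 1542 x [-0.0033 -0.0029 -0.      0.0025  0.003 ] z [-0.001  -0.0001  0.0008]
0.03 1623 x [-0.0035 -0.0031 -0.0002  0.0027  0.0032] z [-0.001   0.      0.0008]
0.07 1616 x [-0.0034 -0.003  -0.0001  0.0028  0.0034] z [-0.001   0.      0.0009]
0.11 116 x [-0.0033 -0.0029 -0.      0.0025  0.0029] z [-0.0007 -0.      0.0008]
```

View pics/l3.png

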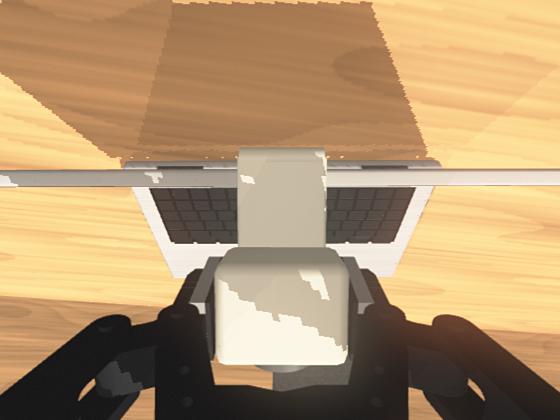

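Run:
```python
from h import *
b=np.load("base.npy")
for z in np.arange(.0012,-.005,-.0007):
    p,o=pose(0,0,z);robot.line_to(p,o,.01);robot.wait(.15)
    f=np.mean([flid() for _ in range(8)],0)-b;print(round(z,4),f.round(2),slot_in_lid()[0].round(4))
    if abs(f[0])>2.8 or f[2]>3.5: break
print(robot.sense()["clock"])
```

```text
0.0012 [0.8  0.34 0.28] [-0.     -0.      0.0012]
0.0005 [ 0.2  -0.88 -0.41] [-0.     -0.      0.0005]
-0.0002 [ 0.72 -0.12  3.25] [ 0.0002 -0.     -0.0001]
-0.0009 [0.12 0.46 6.81] [ 0.0003 -0.     -0.0005]
22.3917
```

```bash
cat >> h.py <<'E'
def nodpose(th,z0=-.0004,y=0):
    lo=.007*np.cos(th)-.005;hi=.005-.010*np.tan(th);a=(lo+hi)/2
    return pose(.0035-a*np.cos(th),y,a*np.sin(th)+z0,th)
def fm(n=8):
    F=[];M=[]
    for _ in range(n):
        s=robot.sense();F.append(s["contact_force"]);M.append(s["moment"]);robot.wait(.02)
    A=LID[:3,:3].T
    return A@np.mean(F,0)-np.load("base.npy"),A@np.mean(M,0),np.std(M,0).max()
E
python3 - <<'E'
from h import *
robot.wait(.2)
print("m0",*[np.round(x,2) for x in fm()])
p,o=pose(0,0,-.0004);robot.line_to(p,o,.01)
robot.grip(0.3,20);robot.wait(.2)
print("g20",*[np.round(x,2) for x in fm()],robot.sense()["opening"],slot_in_lid()[0].round(4))
for th in (.05,.1,.15,.2,.25,.29):
    p,o=nodpose(th);robot.line_to(p,o,.02);robot.wait(.1)
    F,M,sd=fm();X=slot_in_lid();print(th,F.round(2),M.round(3),round(sd,3),X[0].round(4),X[1][0].round(3))
    if abs(F[0])>3.2 or F[2]>9: break
wshot("l4");print(robot.sense()["clock"])
E
python3 meas.py l4
```

```text
m0 [0.86 0.71 7.39] [ 0.36  2.65 -0.11] 0.04
g20 [ 1.66 -0.04  4.61] [ 0.22  2.08 -0.07] 0.04 0.530055127869024 [ 0.0002  0.     -0.0004]
0.05 [ 2.08 -0.08  3.15] [ 0.041  1.702 -0.   ] 0.07 [ 0.0005 -0.     -0.0003] 0.049
0.1 [ 1.48 -0.78  1.83] [-0.078  1.639  0.046] 0.057 [ 0.0003 -0.     -0.0002] 0.099
0.15 [-0.04 -0.63  1.03] [-0.079  1.727  0.059] 0.037 [ 0.0004  0.     -0.    ] 0.15
0.2 [-1.41 -0.27  0.18] [-0.081  1.919  0.051] 0.027 [0.0006 0.     0.    ] 0.2
0.25 [-2.72 -0.34  0.47] [-0.033  2.239  0.054] 0.045 [0.0008 0.     0.0001] 0.25
0.29 [-4.03  0.09  1.69] [ 0.025  2.708 -0.011] 0.038 [0.001  0.0001 0.0002] 0.29
26.55
9893 z [-0.01154844 -0.00043942  0.00061094  0.0010123 ]
-0.15 237 x [-0.004  -0.0033 -0.0003  0.0026  0.0029] z [-0.0014 -0.0003  0.0006]
-0.11 1668 x [-0.0039 -0.0032 -0.0001  0.0025  0.0029] z [-0.0014 -0.0002  0.0006]
-0.07 1654 x [-0.0038 -0.0031 -0.      0.0026  0.0029] z [-0.0013 -0.0002  0.0007]
0.03 1683 x [-0.0039 -0.0032 -0.0001  0.0026  0.0029] z [-0.0013 -0.0001  0.0008]
0.07 1666 x [-0.0037 -0.0031 -0.0001  0.0026  0.0029] z [-0.0012 -0.      0.0008]
0.11 91 x [-0.0037 -0.0032 -0.      0.0027  0.003 ] z [-0.0018 -0.0003  0.0004]
```

View pics/l4.png

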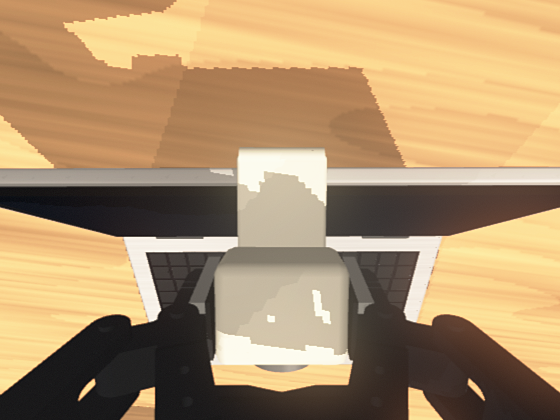

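```bash
cat >> h.py <<'E'
def nodpose2(th,z0=-.0004,dx=0.,y=0):
    lo=.007*np.cos(th)-.005;hi=.005-.010*np.tan(th);a=max((lo+hi)/2,lo)
    return pose(.0035-a*np.cos(th)+dx,y,a*np.sin(th)+z0,th)
E
python3 - <<'E'
from h import *
for th,dx in ((.29,-.0007),(.29,-.0012),(.305,-.0012),(.32,-.0012),(.335,-.0012)):
    p,o=nodpose2(th,dx=dx);robot.line_to(p,o,.02);robot.wait(.1)
    F,M,sd=fm();X=slot_in_lid();print(th,dx,F.round(2),M.round(3),X[0].round(4),X[1][0].round(3), (np.linalg.norm(p-tcp()[:3,3])*1e3).round(2))
    if abs(F[0])>4.5 or F[2]>9: break
wshot("l5");print(robot.sense()["clock"],robot.sense()["opening"])
E
python3 meas.py l5
python3 - <<'E'
from h import *
# webcam nod relative to tool now vs g3
d=dict(np.load("pics/l5.npz"));Tt=d["T"]
m=np.zeros(d["img"].shape[:2],bool);m[140:370,205:360]=1
P,u,v=cloud(d,d["world_from_camera"],m);L=(P-Tt[:3,3])@Tt[:3,:3]
Rw=R.from_euler('ZY',[YR,NOD]).as_matrix(); Rt=GT.T@Rw;Wp=(L-[0,0,-.004])@Rt
k=(abs(Wp[:,0])<.014)&(abs(Wp[:,1])<.019)&(abs(Wp[:,2]-.016)<.005)
A=np.c_[Wp[k,0],Wp[k,1],np.ones(k.sum())];print(np.linalg.lstsq(A,Wp[k,2],rcond=None)[0])
k=(Wp[:,0]<-.025)&(Wp[:,0]>-.05)&(abs(Wp[:,1])<.015)&(Wp[:,2]<0)&(Wp[:,2]>-.02)
A=np.c_[Wp[k,0],Wp[k,1],np.ones(k.sum())];print("arm top",np.linalg.lstsq(A,Wp[k,2],rcond=None)[0],k.sum())
E
```

```text
0.29 -0.0007 [-3.88  0.26  1.91] [ 0.095  2.682 -0.032] [0.001  0.     0.0002] 0.29 0.04
0.29 -0.0012 [-2.17  0.18  2.2 ] [ 0.141  2.31  -0.08 ] [0.0009 0.     0.0001] 0.289 0.38
0.305 -0.0012 [-1.69  0.04  1.88] [ 0.112  1.983 -0.071] [ 0.0009 -0.      0.0001] 0.304 0.29
0.32 -0.0012 [-1.25  0.07  1.7 ] [ 0.078  1.741 -0.04 ] [ 0.001  -0.      0.0001] 0.319 0.24
0.335 -0.0012 [-0.6  -0.12  1.62] [ 0.07   1.555 -0.035] [ 0.001  -0.      0.0001] 0.334 0.22
29.0167 0.5324409631419668
10230 z [-0.0116044  -0.00049951  0.00060779  0.00100161]
-0.15 233 x [-0.0035 -0.0029 -0.      0.0027  0.003 ] z [-0.0015 -0.0003  0.0006]
-0.11 1653 x [-0.0038 -0.003  -0.      0.0026  0.0029] z [-0.0013 -0.0002  0.0006]
-0.07 1676 x [-0.0038 -0.0031 -0.      0.0026  0.0029] z [-0.0014 -0.0002  0.0007]
0.03 1651 x [-0.0036 -0.0029  0.0001  0.0026  0.0029] z [-0.0014 -0.0001  0.0008]
0.07 1703 x [-0.0038 -0.0032  0.      0.0026  0.003 ] z [-0.0013 -0.      0.0008]
0.11 94 x [-0.0039 -0.0031 -0.0002  0.0027  0.003 ] z [-0.0019 -0.0001  0.0005]
[-0.04288555  0.00185277  0.01579998]
arm top [-0.05079442  0.00052478 -0.01332608] 4643
```

```bash
cat >> h.py <<'E'
def rel(name):
    """webcam pitch rel. to nominal grasp (block top, arm top)"""
    d=dict(np.load(f"pics/{name}.npz"));Tt=d["T"]
    m=np.zeros(d["img"].shape[:2],bool);m[140:370,205:360]=1
    P,u,v=cloud(d,d["world_from_camera"],m);L=(P-Tt[:3,3])@Tt[:3,:3]
    Rt=GT.T@R.from_euler('ZY',[YR,NOD]).as_matrix();Wp=(L-[0,0,-.004])@Rt
    o=[]
    for k in ((abs(Wp[:,0])<.014)&(abs(Wp[:,1])<.019)&(abs(Wp[:,2]-.016)<.005),(Wp[:,0]<-.025)&(Wp[:,0]>-.05)&(abs(Wp[:,1])<.015)&(Wp[:,2]<0)&(Wp[:,2]>-.02)):
        A=np.c_[Wp[k,0],Wp[k,1],np.ones(k.sum())];o+=list(np.linalg.lstsq(A,Wp[k,2],rcond=None)[0][[0,2]])
    return np.round(o,4)
E
python3 - <<'E'
from h import *
for th in (.35,.362,.374,.386,.398):
    p,o=nodpose2(th,dx=-.0012);robot.line_to(p,o,.02);robot.wait(.1)
    F,M,sd=fm();X=slot_in_lid();wshot("n%d"%(th*1000));print(th,F.round(2),M.round(3),X[0].round(4),X[1][0].round(3), (np.linalg.norm(p-tcp()[:3,3])*1e3).round(2),rel("n%d"%(th*1000)))
    if abs(F[0])>4.5 or F[2]>9: break
print(robot.sense()["clock"],robot.sense()["opening"])
E
```

```text
0.35 [0.1  0.34 2.37] [ 0.127  1.425 -0.062] [ 0.0011 -0.      0.0002] 0.349 0.25 [-0.0436  0.0158 -0.0484 -0.0132]
0.362 [0.95 0.28 2.68] [ 0.134  1.21  -0.072] [ 0.0011 -0.      0.0001] 0.361 0.23 [-0.0435  0.0158 -0.0474 -0.0132]
0.374 [1.7  0.29 3.07] [ 0.138  0.964 -0.091] [ 0.0012 -0.      0.0002] 0.373 0.26 [-0.0431  0.0158 -0.0495 -0.0133]
0.386 [2.89 0.36 3.19] [ 0.187  0.747 -0.131] [ 0.0012 -0.      0.0002] 0.385 0.29 [-0.0444  0.0158 -0.0503 -0.0133]
0.398 [3.83 0.56 3.88] [ 0.21   0.498 -0.172] [0.0013 0.     0.0002] 0.397 0.32 [-0.0434  0.0158 -0.047  -0.0132]
31.6833 0.530778521608178
```

```bash
python3 meas.py n398
python3 - <<'E'
from h import *
for th,dx,z0 in ((.374,-.0010,-.0004),(.374,-.0010,-.0002)):
    p,o=nodpose2(th,dx=dx,z0=z0);robot.line_to(p,o,.02);robot.wait(.2)
    F,M,sd=fm();X=slot_in_lid();print(th,F.round(2),M.round(3),X[0].round(4),X[1][0].round(3))
wshot("n5");print(rel("n5"),robot.sense()["clock"])
E
python3 meas.py n5
```

```text
10799 z [-0.01163592 -0.0006288   0.00056215  0.00095502]
-0.15 250 x [-0.0041 -0.0031 -0.0002  0.0027  0.0029] z [-0.0018 -0.0003  0.0005]
-0.11 1687 x [-0.0039 -0.0031  0.0001  0.0026  0.0029] z [-0.0016 -0.0003  0.0006]
-0.07 1653 x [-0.0038 -0.003   0.0001  0.0026  0.0029] z [-0.0015 -0.0002  0.0006]
0.03 1707 x [-0.004  -0.0031  0.0001  0.0026  0.0029] z [-0.0015 -0.0001  0.0007]
0.07 1680 x [-0.0038 -0.003   0.0002  0.0026  0.0029] z [-0.0016 -0.0001  0.0008]
0.11 107 x [-0.0036 -0.003  -0.0003  0.0026  0.0028] z [-0.0014 -0.      0.0007]
0.374 [3.93 0.08 3.58] [ 0.154  0.498 -0.084] [ 0.0011 -0.      0.0001] 0.374
0.374 [ 3.62 -0.54  0.81] [-0.002 -0.121  0.049] [0.0011 0.     0.0002] 0.374
[-0.0422  0.0158 -0.047  -0.0132] 32.9
10544 z [-0.01166812 -0.00058362  0.00057334  0.00094769]
-0.15 235 x [-0.0036 -0.0029  0.      0.0027  0.0031] z [-0.0017 -0.0003  0.0006]
-0.11 1645 x [-0.0037 -0.003   0.0002  0.0027  0.0029] z [-0.0015 -0.0002  0.0006]
-0.07 1682 x [-0.0039 -0.0031  0.      0.0026  0.0029] z [-0.0015 -0.0002  0.0006]
0.03 1639 x [-0.0036 -0.0028  0.0002  0.0027  0.003 ] z [-0.0015 -0.0001  0.0007]
0.07 1724 x [-0.0039 -0.0032  0.0001  0.0026  0.0029] z [-0.0015 -0.0001  0.0007]
0.11 99 x [-0.004  -0.0034 -0.0003  0.0027  0.0029] z [-0.0017 -0.0002  0.0007]
```

Run:
```python
from h import *
for th,dx,z0 in ((.374,-.0006,-.0003),(.374,-.0003,-.0003),(.374,0,-.0003)):
    p,o=nodpose2(th,dx=dx,z0=z0);robot.line_to(p,o,.02);robot.wait(.2)
    F,M,sd=fm();X=slot_in_lid();print(th,dx,F.round(2),M.round(3),X[0].round(4),X[1][0].round(3))
    if F[0]<1.5: break
wshot("n6");print(rel("n6"),robot.sense()["clock"])
```

```text
0.374 -0.0006 [ 2.11 -0.69 -0.2 ] [-0.103  0.164  0.1  ] [ 0.0012 -0.      0.0002] 0.375
0.374 -0.0003 [-0.1  -0.9  -0.69] [-0.168  0.722  0.197] [0.0012 0.     0.0003] 0.375
[-0.0424  0.0158 -0.0474 -0.0133] 34.1167
```

Run:
```python
from h import *
for th,dx,z0 in ((.376,-.0004,-.0006),(.376,-.0005,-.0008)):
    p,o=nodpose2(th,dx=dx,z0=z0);robot.line_to(p,o,.02);robot.wait(.2)
    F,M,sd=fm();X=slot_in_lid();print(th,dx,F.round(2),M.round(3),X[0].round(4),X[1][0].round(3))
    if F[2]>1: break
wshot("n7");print(rel("n7"))
for g in (.56,.60):
    robot.grip(g,20);robot.wait(.15)
    F,M,sd=fm();print(g,robot.sense()["opening"],F.round(2),M.round(3));
wshot("n8");print(rel("n8"),robot.sense()["clock"])
```

```text
0.376 -0.0004 [-1.3  -0.68  2.1 ] [-0.072  1.797  0.106] [ 0.0013 -0.      0.0001] 0.377
[-0.0431  0.0158 -0.049  -0.0133]
0.56 0.5627609503678987 [ 1.51 -0.35  0.92] [0.004 0.598 0.006]
0.6 0.5997273783418401 [ 1.29 -0.1   0.82] [-0.007  0.604 -0.021]
[-0.0364  0.0162 -0.0393 -0.0128] 35.8
```

View pics/n8.png

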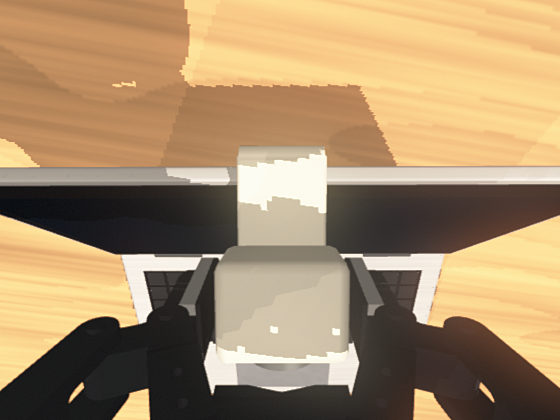

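It's free of the fingers and only moved by about 0.006 rad. There's a gap on both cheeks at columns 215 and 348. I'll open fully and back out.

```bash
python3 - <<'E'
from h import *
robot.grip(0.95,20);robot.wait(.1)
T=tcp();z=T[:3,2]
robot.line_to(T[:3,3]-.06*z,None,.06)
robot.line_to(T[:3,3]-.13*z,None,.12);robot.wait(.3)
wshot("e1")
s=robot.sense();print(s["contact_force"],s["clock"])
for n in ("scene","top"):
    f=robot.grab_frame(n)
    cv2.imwrite(f"pics/e_{n}.png",f["img"][:,:,::-1])
    for l in ["bell","grip","notes","jar","stapler","mug","webcam_camera"]:
        r=robot.silhouettes(f,l)
        if r: P,_,_=cloud(f,mask=r[0]["pixels"]);print(n,l,round(r[0]["score"],2),np.round(np.median(P,0),3))
    r=robot.silhouettes(f,"lid")
    if r:
        P,_,_=cloud(f,mask=cv2.erode(r[0]["pixels"].astype(np.uint8),np.ones((5,5)))>0)
        c=np.median(P,0);Q=P[abs((P-LID[:3,3])@LID[:3,0])<.02]
        for _ in range(5):
            c=Q.mean(0);nn=np.linalg.svd(Q-c,full_matrices=False)[2][2];nn*=np.sign(nn[0]);Q=Q[abs((Q-c)@nn)<.005]
        print("lean",np.arcsin(nn[2]))
d=dict(np.load("pics/e1.npz"))
P,u,v=cloud(d,d["world_from_camera"],None);L=(P-LID[:3,3])@LID[:3,:3]
k=(abs(L[:,1])<.014)&(L[:,0]>.012)&(L[:,0]<.03)&(L[:,2]>-.02)&(L[:,2]<.03)
print("arm nod",np.polyfit(L[k,0],L[k,2],1),k.sum())
k=(abs(L[:,1])<.04)&(L[:,2]>0.004)&(L[:,2]<.05)&(L[:,0]>-.02)
print("webcam box in lid",np.percentile(L[k],[1,99],axis=0))
E
python3 meas.py e1
```

```text
[ 0.69524943 -0.49586523  0.83337339] 38.5417
scene bell 0.88 [ 0.503 -0.028  0.031]
scene grip 0.73 [ 0.678 -0.365  0.03 ]
scene notes 0.57 [ 0.569 -0.511  0.022]
scene jar 0.7 [ 0.502 -0.028  0.03 ]
scene stapler 0.73 [0.654 0.37  0.036]
scene mug 0.57 [0.598 0.489 0.057]
scene webcam_camera 0.75 [ 0.652 -0.001  0.21 ]
lean 0.7821822651283302
top bell 0.47 [ 0.479 -0.008  0.033]
top grip 0.71 [ 0.673 -0.35   0.032]
top notes 0.64 [ 0.566 -0.502  0.022]
top jar 0.84 [0.452 0.341 0.112]
top stapler 0.95 [0.653 0.376 0.052]
top mug 0.83 [0.594 0.526 0.031]
top webcam_camera 0.44 [0.669 0.018 0.216]
lean 0.7843524356974189
arm nod [-0.38804204  0.00637289] 918
webcam box in lid [[-0.00775153 -0.02268853  0.00423856]
 [ 0.07174158  0.02111419  0.02132026]]
1996 z [-0.0118728  -0.00582946 -0.00207481 -0.00107277]
-0.15 204 x [0.0021 0.0024 0.0029 0.0034 0.0036] z [-0.0054 -0.0036 -0.0011]
-0.11 197 x [0.0022 0.0023 0.0028 0.0033 0.0035] z [-0.0057 -0.0035 -0.0012]
-0.07 128 x [0.0023 0.0024 0.0029 0.0034 0.0036] z [-0.0056 -0.0037 -0.0011]
0.03 111 x [0.0024 0.0025 0.0029 0.0035 0.0037] z [-0.0054 -0.0036 -0.0017]
0.07 170 x [0.0022 0.0025 0.003  0.0035 0.0036] z [-0.0056 -0.0041 -0.0019]
0.11 165 x [0.0023 0.0025 0.0029 0.0034 0.0037] z [-0.0056 -0.004  -0.0021]
```

View pics/e1.png

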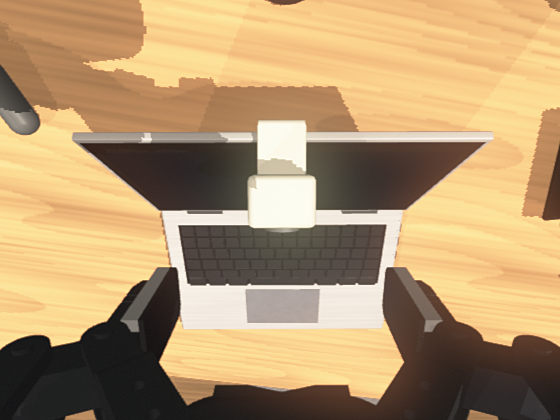

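View pics/e_scene.png

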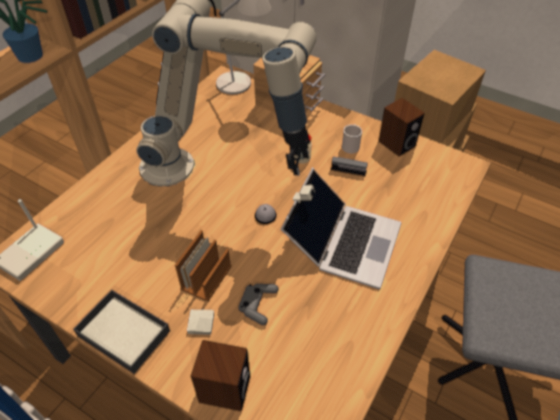

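The webcam hangs at mid-lid (columns 248–316, lid edge from 73 to 492) and nothing else on the desk has moved. I'm handing it in.

```bash
python3 -c "
from station import robot
print(robot.finish_job(), robot.sense()['clock'])"
```

```text
the job is handed in; nothing more can be done
the job is handed in; nothing more can be done
```

I took the webcam off the rack and hung it over the middle of the laptop lid's top edge. I then tipped its nose down until the lip bore on the screen, let go and backed the arm away. The job was handed in at about 38.5 s; the station gives no verdict, so these are my own last checks:

- **Webcam:** it hangs free at mid-lid, with its middle about 1 mm off the lid's middle. It is nodded about 0.37 rad, inside the expected 0.34–0.38, with the camera on the screen side. I had the slot ceiling on the edge and about 1 mm from mid-thickness just before letting go. It turned only about 0.006 rad on release.
- **Lid:** its lean is 0.782–0.784 rad, against 0.780–0.785 measured before.
- **Other things:** all are where they started to within a few millimetres. Two network reports disagreed, and I took both as misdetections:
  - The scene camera put the jar at the bell's position; the arm hides the jar in that view, and the top camera shows it in place.
  - The top camera put the bell's median point 17 mm off; the scene camera shows it unmoved.
- **Forces:** the push across the lid briefly reached about 4 N, around the hinge's limit, while I found the point where the lip bears. The lid edge did not measurably move, and I eased the push off before letting go.

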